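# Slide a test coupon under a sprung hold-down clip

## Robot

A 6-joint arm with a two-finger parallel gripper is mounted at the origin on a cart in front of the work surface, level with it; the furniture and walls round the work are solid. World frame = base frame: x ahead of the robot, y to its left, z up, the work surface at z = 0. Lengths are in m, angles in degrees, forces in N, time in s.
With the tool pointing down it reaches from about 0.25 to 0.725 m from the base axis. Payload 9.7 kg.
Tool frame: the origin (TCP) lies at the very end of the fingers, on their centre line; the grasp point (between the pads) lies 19 mm behind it; z points along the fingers, y is the line along which they close (so a half turn about z gives the same grasp; the last joint's range is limited). The gripper opens to 85 mm and grips with 20 to 120 N. Pads are 22 mm wide; open, the fingers measure 114 mm over their backs; the gripper's body (76 mm by 85 mm) begins 54 mm behind the grasp point. The pads swing forward as they close: fully open they stand 13 mm farther back than shut.
Start: joints at [71.62, 4.979, 10.078, 95.1, 0, 90], TCP at [0.173, 0.522, 0.231] pointing down, gripper open.
Joint ranges: [-179.16, 179.16], [-48.56, 103.87], [-65.8, 70.77], [-126.05, 130.52], [-82.76, 87.17], [-180, 180]. Speed limits (degrees/s): [127.2, 127.2, 147.25, 180, 180, 180].

## Interface

Orientations are given as [roll, pitch, yaw] about the fixed x, y, z axes, in that order (R = Rz(yaw) Ry(pitch) Rx(roll)).
In Python, from workcell import bot gives the robot as it stands.
- The arm moves only by the tool arm_command, never from a script. Its argument "series" is a list of rows, each a list of 4 numbers: the shift along the tool's x, y, z in m, then the turn about the tool's z in rad. A call has exactly 5 rows; each row is the pose to reach, as a shift and turn from the pose commanded when the call began, along the tool's axes at that moment; what a row does not reach only later rows make up. A row lasts 1/10 s, in which the tool goes at most 50 mm and 8.59 degrees, less where a joint would pass 70% of its speed; a pose out of reach is approached as far as the arm can. A call with a gripper value outside its range is refused whole. "hand" is the finger opening in m, from 0 to 0.0854, set as the call begins (left out, the last holds). The fingers move at their own pace and stop on an object; "grip_force" is the grip in N (left out, the last holds). Time passes only in rows, so rows that repeat a pose let the fingers close, or fill a call up. It gives the time, the measured TCP pose, the force, the opening and the grip force at its end, in the units of the state.
- bot.get_obs(): the state, without advancing time (a new reading comes with each control period).
- bot.camera(name): name is "side" or "top" or "wrist"; returns a dict with "color" (480x640x3 uint8, blue, green, red), "camera_matrix" (3x3 intrinsics, pixels), "xyz" and "orientation" of the camera in the world; the wrist camera has in their place "T_tool_cam" (4x4, takes a point from camera to tool coordinates, whose origin is the TCP and whose axes are the flange's). Camera axes: x right, y up, looking along -z (the intrinsics and any distortion apply to the point x, -y, -z); pixel columns grow to the right and rows downward; lengths in m; the calibration is good to about 2 mm. A picture is of the moment at which its call begins: read the wrist's pose just before it. There is no depth.
- bot.job_done(): hands the job in; it is judged then, once.
Trained networks look in the newest picture that a camera, given by its name, has taken for a name from the list of things; names that differ only in an ending like _2 or _b are one class to them, and where a whole thing is asked for, a point or a joint stands for the part that bears it (a point fixed in the world has none). Each returns a list of dicts, best first, with "confidence" (0 to 1); they miss things now and then, are a little off and sometimes report something else, mostly with a low value. They report only what shows in the picture. A call takes as long as a camera call. They do not tell look-alikes from the thing itself.
- bot.find_in(camera, target): "location" ([column, row] in pixels, amid what is visible of it).
- bot.mark_of(camera, target): "location" ([column, row] in pixels: a listed point, or the origin of a listed thing).
The state is a dict: "time": time; "q": joint angles; "qd": joint speeds; "joint_efforts": joint torques, N m; "ee_pos": TCP position; "tcp_rot": TCP orientation; "wrist_force": force on the tool from outside, world axes, zero at the start; "torque": the same for the moment, N m; "opening": finger opening in m; "grasp_force": force on a finger pad.
Only numpy, scipy, OpenCV 4.12 (cv2) and the standard library are available. Lean on these libraries where they do the work, as an engineer would, in place of code of your own. Each camera call takes 0.05 s, during which the arm holds its last target. There are 200 camera calls.

## Task

Press the clip's long thumb pad down with one fingertip so that its jaw lifts, and while you keep it down push the flat test coupon along its channel with the other fingertip, under the jaw, until it is fully home against the end stop. Then let the pad up so that the jaw springs down onto the coupon, and move clear. Do not pinch or lift the coupon, and leave the loose parts standing around alone.

Things in the scene. Friction and masses are not known exactly. Their poses are not given: they have to be found in the camera images.
- stage: grey-painted clamping stage fixed to the bench, 180 x 135 mm (local x -105 to +75, y -37 to +98 mm); highest point, the clip's end bearings, 38 mm. Origin on the bench surface on the channel's centre line; local x is the push direction, y points towards the thumb pad, z up. The clip's hinge line is parallel to x at y = +38 mm, 30 mm above the bench. It does not move.
- stop_face (a point): middle of the face of the end stop that the coupon's front end must meet; stage local (60, 0, 19) mm
- coupon: loose flat steel coupon, 70 (x) x 44 (y) x 10 (z) mm, 0.12 kg, lying in the channel short of the jaw; axes parallel to the stage's. Origin at the centre of its underside, 14 mm above the bench: rear end 35 mm to -x, front end 35 mm to +x, top 24 mm above the bench. Home, its origin is at stage local x = +25, y = 0 mm; it starts 30 to 55 mm short of that.
- clip (a joint): angle of the sprung rocking clip, rad: 0 at rest (jaw down), grows as the pad is pressed, 0.35 at its hard stop; above 0.17 the jaw clears the coupon; about 0.13 when it rests on it. 5 to 6 N on the middle of the pad brings it to 0.28, where the pad is level, its top 18 mm above the bench: between deck (14) and coupon top (24), so two level fingertips can hold the pad and push the coupon.
- pad_mid (a point): middle of the top of the clip's thumb pad, a dark ribbed steel plate 105 (x) x 38 (y) mm beside the channel: stage local x -90 to +15, y +52 to +90 mm. This point: x = -37, y = +70 mm, 26 mm above the bench at rest. At rest the pad slopes up outwards, from 20 mm (inner edge) to 31 mm (outer edge) above the bench. A fingertip may slide along it in x while pressing.
- stepper_motor: loose bystander: black and silver square motor with its shaft up, 54 x 54 x 70 mm; origin at the centre of its underside
- tape_electrical: loose bystander: roll of black tape lying flat, 53 x 51 x 19 mm; origin at the centre of its underside
- carriage_blue: loose bystander: blue printed bracket, 62 x 58 x 55 mm; origin at the centre of its underside
- filter_cube: loose bystander: black cube with a round window, 45 x 44 x 34 mm; origin at the centre of its underside
- channel_mouth (a point): start of the channel on its centre line, on the deck, 14 mm above the bench; stage local (-80, 0, 14) mm. The channel is 46.5 mm wide, open at this end, and runs along x to the end stop between two steel guides that rise 6 mm above the deck.
- jaw_nose (a point): underside of the nose of the clip's jaw, a dark steel arm 20 mm wide (stage local x +35 to +55 mm) that reaches from the hinge line over the channel to about y = -7 mm; this point is at about (45, 1) mm. At rest it hangs about 19 mm above the bench, too low for the coupon to pass.
Mind the look-alikes: they are no part of the job. Several things have the shape of the coupon; the one meant has the colours described above. Of the things that look like the stage, take the one that is nearest to the robot's base at the start.

How it is judged (in metres and radians):
On the way, in this order (a step that is already met when the one before it is completed fails the run):
1. a fingertip holds the thumb pad down and the jaw up, while the coupon is still short of the jaw (value of joint clip above 0.17 rad and contact force between the fingers and clip above 0.5 N and x of coupon in the frame of stage below 0.003 m), for 0.1 s.
2. with the pad still held down by a fingertip, the coupon is home against the end stop (value of joint clip above 0.16 rad and contact force between the fingers and clip above 0.5 N and x of coupon in the frame of stage above 0.022 m), for 0.1 s.
At the end, for the whole second after the job is handed in: The coupon lies flat on the deck, its front end within 3 mm of the end stop, at rest, and the released jaw presses on its top (more than 1 N, clip angle 0.09 to 0.165 rad) (x of coupon in the frame of stage above 0.022 m and z of coupon in the frame of stage below 0.016 m and angle between coupon's own z axis and vertical below 0.05 rad and contact force between clip and coupon above 1 N and value of joint clip between 0.09 and 0.165 rad and linear speed of coupon below 0.01 m/s); the robot touches nothing.
It fails at once if the coupon is lifted or tipped off the deck (z of coupon in the frame of stage above 0.019 m or angle between coupon's own z axis and vertical above 0.15 rad).
It fails at once if a bystander is disturbed (distance of any of stepper_motor, tape_electrical, carriage_blue, filter_cube from where it was at the start of the episode above 0.015 m).
It also fails if it takes over 35 s, if anything falls off the work surface, if the arm or the gripper's body presses on something with over 40 N, if the wrist force passes 120 N, or if a joint passes its speed limit or range.

## Working session

There is one attempt and no reset: what is moved stays moved. The work goes in short steps, Python scripts to look and compute and a tool call to move; the robot and the scene stay as the last step left them, time stands still between calls to the robot, and variables do not carry over. Pictures are saved under pics/ and viewed, at most 10 in all, crops included, and the job is handed in when it is done.

Besides the shell and the picture viewer there is one more tool, called after "Call:" as name([rows], argument=value, ...), one row to a line, values as JSON. arm_command: Moves the arm, as the interface text tells. Its arguments: {"type":"object","properties":{"series":{"type":"array"},"hand":{"type":"number"},"grip_force":{"type":"number"}},"required":["series"]}

```bash
mkdir -p pics; ls
cat > h.py <<'E'
import numpy as np, cv2
from scipy.spatial.transform import Rotation as R
from workcell import bot
def campose(c,obs=None):
    if "xyz" in c:
        o=np.array(c["orientation"],float)
        M=o if o.shape==(3,3) else R.from_euler('xyz',o,degrees=True).as_matrix()
        return M,np.array(c["xyz"])
    T=np.array(c["T_tool_cam"]); Rt=R.from_euler('xyz',obs["tcp_rot"],degrees=True).as_matrix()
    return Rt@T[:3,:3], Rt@T[:3,3]+np.array(obs["ee_pos"])
def ray(c,px,z,obs=None):
    M,p=campose(c,obs); K=np.array(c["camera_matrix"])
    d=np.linalg.inv(K)@[px[0],px[1],1]; d=M@[d[0],-d[1],-d[2]]
    return p+d*(z-p[2])/d[2]
def proj(c,P,obs=None):
    M,p=campose(c,obs); q=M.T@(np.array(P)-p); k=np.array(c["camera_matrix"])@[q[0],-q[1],-q[2]]
    return k[:2]/k[2]
E
python3 - <<'E'
from h import *
o=bot.get_obs(); print(o)
Z=dict(stage=0,coupon=.014,pad_mid=.026,stop_face=.019,channel_mouth=.014,jaw_nose=.019,stepper_motor=0,tape_electrical=0,carriage_blue=0,filter_cube=0)
for n in ["top","side"]:
    c=bot.camera(n); cv2.imwrite(f"pics/{n}0.png",c["color"]); print(n,{k:v for k,v in c.items() if k!="color"})
    for t,z in Z.items():
        for d in bot.mark_of(n,t)[:4]:
            print(n,t,np.round(d["location"]),round(d["confidence"],2),np.round(ray(c,d["location"],z),3))
E
```

```text
pics
{'time': 0.0, 'q': array([7.16203846e+01, 5.01216965e+00, 1.00338003e+01, 9.50992600e+01,
       1.09416746e-03, 8.99993984e+01]), 'qd': array([ 0.01649827,  0.03157267, -0.01021727,  0.10313186,  0.05141217,
        0.04347788]), 'joint_efforts': array([ 6.66640655e-03, -5.20379841e+01,  4.64809191e+01,  1.59712415e-02,
        2.78131056e-04,  4.34107321e-06]), 'ee_pos': array([0.17334365, 0.52172715, 0.23056695]), 'tcp_rot': array([-1.79922371e+02, -1.09498162e-03,  1.61620985e+02]), 'wrist_force': array([-0.48309576,  0.69837975, -0.38813811]), 'torque': array([-0.02167984,  0.0036782 ,  0.01567694]), 'grasp_force': 0.0, 'opening': 0.08533222919074661}
top {'camera_matrix': array([[437.27696304,   0.        , 313.92936478],
       [  0.        , 437.27696304, 243.66936065],
       [  0.        ,   0.        ,   1.        ]]), 'xyz': array([0.42856694, 0.07955248, 1.007939  ]), 'orientation': array([  5.89568185,  -1.16486109, -91.06052714])}
top stage [331. 242.] 0.9 [0.536 0.017 0.   ]
top stage [132. 221.] 0.63 [0.592 0.476 0.   ]
top coupon [332. 249.] 0.92 [0.518 0.017 0
[... 1865 characters left out ...]
3.] 0.61 [0.452 0.312 0.014]
side channel_mouth [305. 255.] 0.48 [0.518 0.104 0.014]
side jaw_nose [252. 167.] 0.62 [0.626 0.47  0.019]
side jaw_nose [352. 265.] 0.55 [0.576 0.004 0.019]
side stepper_motor [470. 343.] 0.7 [ 0.619 -0.306  0.   ]
side stepper_motor [353. 265.] 0.32 [0.592 0.015 0.   ]
side tape_electrical [235. 222.] 0.81 [0.469 0.327 0.   ]
side tape_electrical [351. 266.] 0.36 [0.587 0.015 0.   ]
side tape_electrical [335. 278.] 0.28 [ 0.531  0.011 -0.   ]
side carriage_blue [279. 198.] 0.56 [0.613 0.327 0.   ]
side carriage_blue [301. 283.] 0.52 [0.464 0.05  0.   ]
side filter_cube [425. 394.] 0.83 [ 0.461 -0.325  0.   ]
side filter_cube [354. 264.] 0.48 [0.595 0.014 0.   ]
```

Run:
```python
import cv2
t=cv2.imread("pics/top0.png"); s=cv2.imread("pics/side0.png")
cv2.imwrite("pics/topc.png",cv2.resize(t[190:310,270:430],(800,600),interpolation=cv2.INTER_CUBIC))
```

```text
(no output)
```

View pics/top0.png

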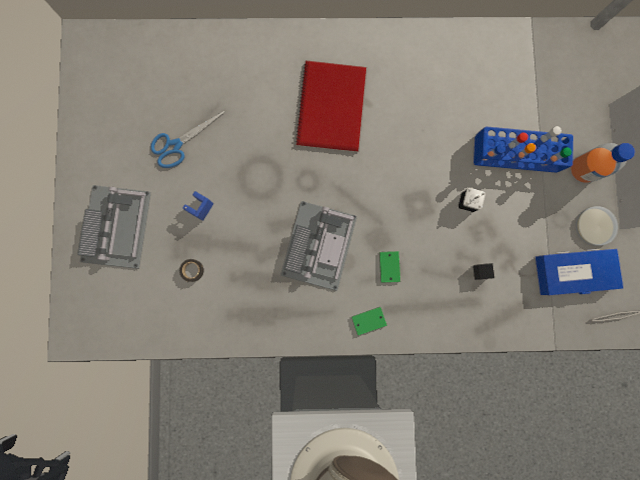

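View pics/side0.png

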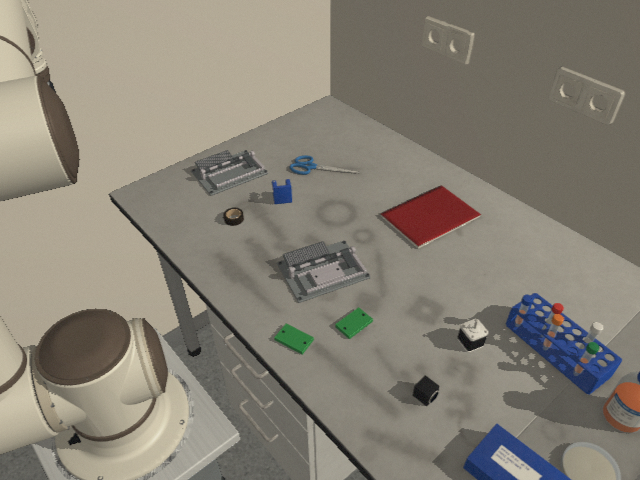

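View pics/topc.png

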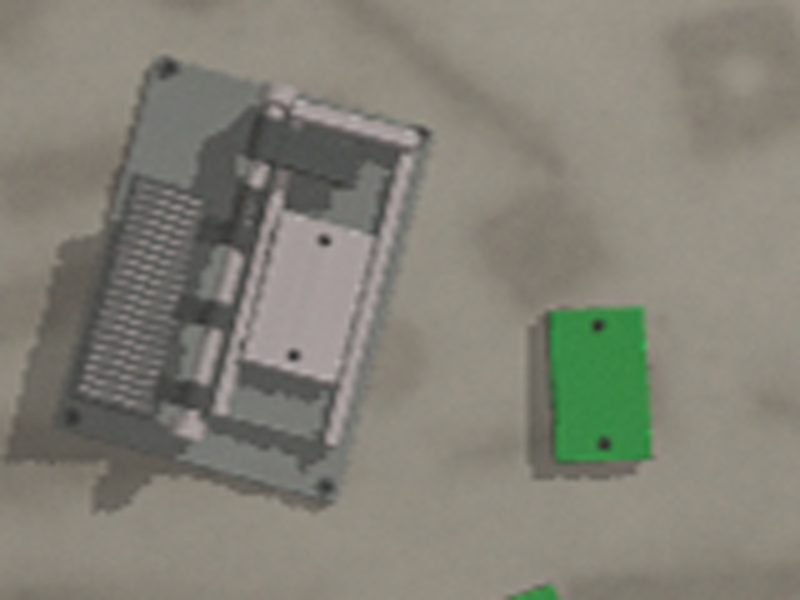

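The job's stage is the one at about (320,245): it is nearest the base, while (115,228) is the look-alike. The coupon is the pale steel plate in its channel at (332,249). The green plates at (390,267) and (369,321) have the wrong colour. The pad is the ribbed plate on the left of the stage, and the crop confirms this. Next I move above the stage.

Call:
arm_command([
  [-0.038, -0.0276, 0, 0],
  [-0.076, -0.0552, 0, 0],
  [-0.114, -0.0828, 0, 0],
  [-0.152, -0.1104, 0, 0],
  [-0.19, -0.138, 0, 0],
], hand=0.055)

```text
time: 1.6
ee_pos: [0.3109, 0.3295, 0.2314]
tcp_rot: [180.0, 0.0, 161.6]
wrist_force: [0.1, 0.8, 0.2]
opening: 0.0551
grasp_force: 0.0
```

Call:
arm_command([
  [-0.038, -0.0276, 0, 0],
  [-0.076, -0.0552, 0, 0],
  [-0.114, -0.0828, 0, 0],
  [-0.152, -0.1104, 0, 0],
  [-0.19, -0.138, 0, 0],
])

```text
time: 2.1
ee_pos: [0.4478, 0.1384, 0.2316]
tcp_rot: [180.0, 0.0, 161.6]
wrist_force: [-0.2, 0.9, 0.7]
opening: 0.0551
grasp_force: 0.0
```

Call:
arm_command([
  [-0.038, -0.0276, 0, 0],
  [-0.076, -0.056, 0, 0],
  [-0.083, -0.06, 0, 0],
  [-0.083, -0.06, 0, 0],
  [-0.083, -0.06, 0, 0],
])

```text
time: 2.6
ee_pos: [0.5064, 0.0576, 0.2313]
tcp_rot: [180.0, -0.0, 161.6]
wrist_force: [-0.1, 0.0, -0.2]
opening: 0.0548
grasp_force: 0.0
```

```bash
cat >> h.py <<'E'
L=dict(stage=(0,0,0),stop_face=(.06,0,.019),channel_mouth=(-.08,0,.014),pad_mid=(-.037,.07,.026),jaw_nose=(.045,.001,.019))
E
python3 - <<'E'
from h import *
from scipy.optimize import least_squares
o=bot.get_obs(); print(o["ee_pos"],o["tcp_rot"])
c=bot.camera("wrist"); im=c["color"].copy()
print(np.round(c["T_tool_cam"],3), np.round(c["camera_matrix"],1))
obs=[]
for t in list(L)+["coupon"]:
    for d in bot.mark_of("wrist",t)[:3]:
        z=L[t][2] if t in L else .014
        print(t,np.round(d["location"]),round(d["confidence"],2),np.round(ray(c,d["location"],z,o),4))
        if d["confidence"]>.4: cv2.circle(im,tuple(int(v) for v in d["location"]),4,(0,0,255),-1)
T=lambda p,P: np.array([p[0]+np.cos(p[2])*P[0]-np.sin(p[2])*P[1],p[1]+np.sin(p[2])*P[0]+np.cos(p[2])*P[1],P[2]])
p=(.5355,.012,np.radians(-16.8))
for P in [(-.105,-.037,.0),(-.105,.098,0),(.075,-.037,0),(.075,.098,0),(-.08,-.02325,.02),(.06,-.02325,.02),(-.09,.09,.031),(.015,.09,.031),(-.09,.052,.02)]:
    cv2.drawMarker(im,tuple(int(v) for v in proj(c,T(p,P),o)),(0,255,0),0,12)
cv2.imwrite("pics/w1.png",im)
E
```

```text
[0.506444   0.05759676 0.23128031] [ 1.79993242e+02 -2.85057896e-02  1.61620231e+02]
[[-0.001  0.954  0.299  0.076]
 [ 1.     0.001 -0.    -0.001]
 [-0.     0.299 -0.954 -0.141]
 [ 0.     0.     0.     1.   ]] [[361.6   0.  327.4]
 [  0.  361.6 245.2]
 [  0.    0.    1. ]]
stage [592. 233.] 0.55 [0.6213 0.317  0.    ]
stop_face [300. 303.] 0.79 [ 0.592 -0.003  0.019]
stop_face [293. 228.] 0.55 [0.5105 0.0188 0.019 ]
channel_mouth [290. 169.] 0.91 [0.4549 0.0355 0.014 ]
pad_mid [366. 212.] 0.59 [0.5165 0.0934 0.026 ]
jaw_nose [297. 289.] 0.64 [ 5.749e-01 -3.000e-04  1.900e-02]
coupon [154.  95.] 0.89 [ 0.3531 -0.0599  0.014 ]
coupon [163. 235.] 0.82 [ 0.4765 -0.1112  0.014 ]
coupon [291. 232.] 0.71 [0.5151 0.0148 0.014 ]
```

View pics/w1.png

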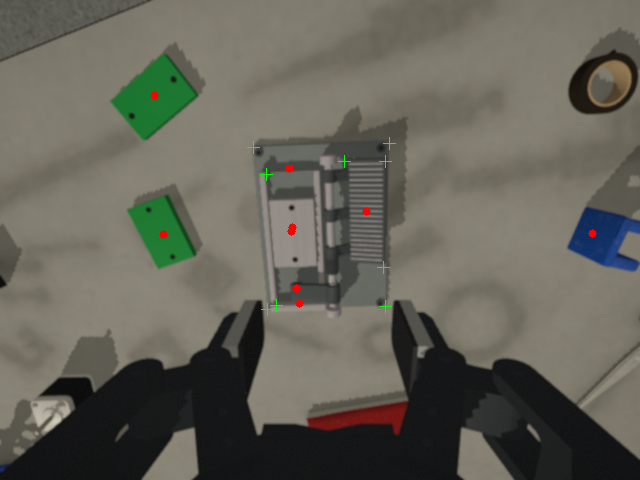

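The wrist view shows the stage squarely below the gripper, and the model overlay in green fits to 2–4 px. The coupon is at (291,232), the pad at (366,212), and nothing loose is near the path. I refine the pose with a joint fit.

Run:
```python
from h import *
from scipy.optimize import least_squares
A=[("stage",.536,.017),("stop_face",.59,-.003),("channel_mouth",.461,.033),("jaw_nose",.573,.001),("pad_mid",.524,.094),
("stage",.535,.013),("stop_face",.585,-.006),("channel_mouth",.457,.038),("jaw_nose",.576,.004),("pad_mid",.513,.091),
("stop_face",.592,-.003),("channel_mouth",.4549,.0355),("pad_mid",.5165,.0934),("jaw_nose",.5749,-.0003)]
def T(p,P): c,s=np.cos(p[2]),np.sin(p[2]); return np.array([p[0]+c*P[0]-s*P[1],p[1]+s*P[0]+c*P[1]])
f=lambda p: np.concatenate([T(p,L[n])-[x,y] for n,x,y in A])*1000
r=least_squares(f,[.535,.012,-.29],loss="soft_l1",f_scale=2); p=r.x
print(p,np.degrees(p[2]),np.round(f(p),1))
c,s=np.cos(p[2]),np.sin(p[2])
for q in [(.518,.017),(.529,0),(.521,.021),(.5151,.0148)]:
    d=np.array(q)-p[:2]; print("coupon local",[round(c*d[0]+s*d[1],4),round(-s*d[0]+c*d[1],4)])
o=bot.get_obs(); t=T(p,(-.078,.036)); d=t-o["ee_pos"][:2]
a=np.radians(o["tcp_rot"][2]); tx=np.array([np.cos(a),np.sin(a)]); ty=np.array([np.sin(a),-np.cos(a)])
print("target",t,"tool shift",d@tx,d@ty,"turn",np.degrees(p[2])+180-o["tcp_rot"][2])
```

```text
[ 0.53282289  0.01382056 -0.29130784] -16.69071000670845 [-3.2 -3.2  0.3 -0.4 -4.8  3.8  3.2  0.9 -6.5 -2.5 -2.2  0.8  5.3  2.6
 -0.8 -1.2  0.2 -2.1  4.5  0.5 -1.7 -0.4  1.3  1.3  1.  -1.9  1.3  2.2]
coupon local [np.float64(-0.0151), np.float64(-0.0012)]
coupon local [np.float64(0.0003), np.float64(-0.0143)]
coupon local [np.float64(-0.0134), np.float64(0.0035)]
coupon local [np.float64(-0.0173), np.float64(-0.0042)]
target [0.46844849 0.07070586] tool shift 0.04029341478829915 0.00028092001518069507 turn 1.6203303423724833
```

Call:
arm_command([
  [0.037, 0.0003, 0, -0.028],
  [0.037, 0.0003, 0.045, -0.028],
  [0.037, 0.0003, 0.09, -0.028],
  [0.037, 0.0003, 0.135, -0.028],
  [0.037, 0.0003, 0.171, -0.028],
])

```text
time: 3.45
ee_pos: [0.4709, 0.0692, 0.058]
tcp_rot: [-180.0, -0.0, 163.3]
wrist_force: [0.2, -0.4, 0.1]
opening: 0.0549
grasp_force: 0.0
```

Run:
```python
from h import *
o=bot.get_obs(); print(o["ee_pos"],o["tcp_rot"],o["wrist_force"],o["opening"])
for n in ["side","wrist"]:
    c=bot.camera(n)
    if n=="side": a=cv2.resize(c["color"][200:320,250:410],(640,480),interpolation=cv2.INTER_CUBIC)
    else: b=c["color"]
cv2.imwrite("pics/s2.png",cv2.resize(a,(800,600)));cv2.imwrite("pics/w2.png",b)
```

```text
[0.47086004 0.06923994 0.05796434] [-1.79978033e+02 -4.66847985e-02  1.63258265e+02] [ 0.24482946 -0.44683707  0.10888153] 0.054930576109536666
```

View pics/w2.png

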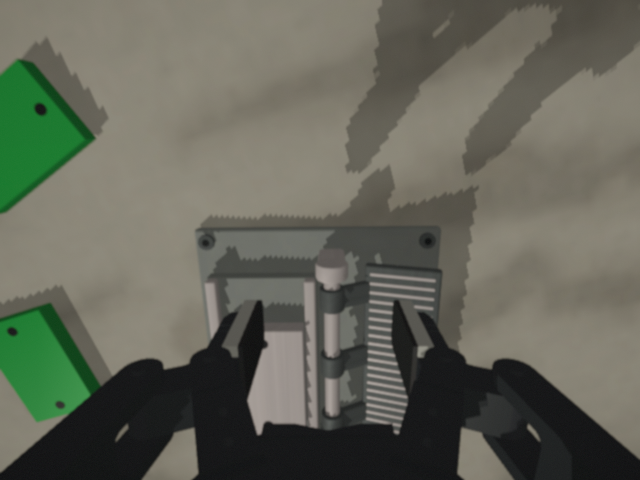

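View pics/s2.png

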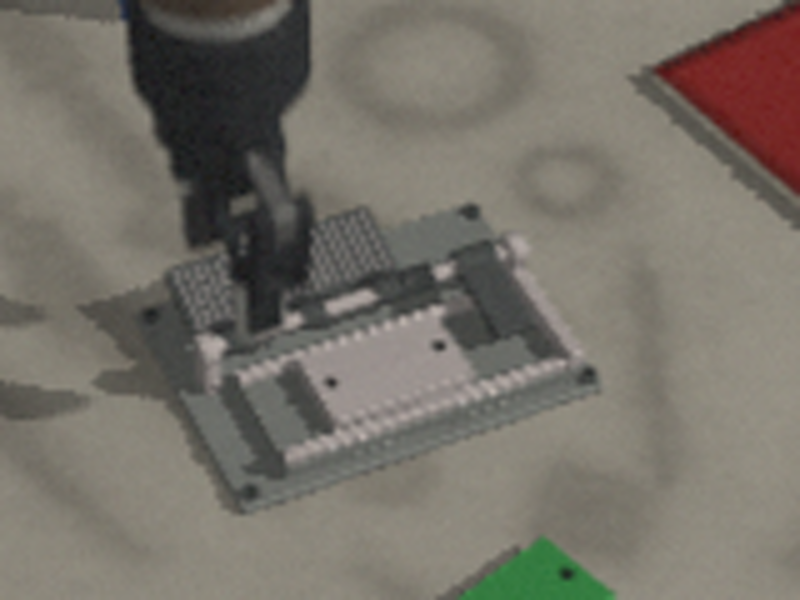

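The fingers straddle the hinge, with column 328 midway between tips at (250,302) and (407,302). The coupon's rear edge is at about (283,325) in the wrist view. I check its local x against the finger.

Run:
```python
from h import *
p=np.array([.5328,.0138]);th=np.radians(-16.69)
loc=lambda q:(R.from_euler('z',-th).as_matrix()[:2,:2]@(np.array(q)[:2]-p)*1000).round(1)
o=bot.get_obs(); c=bot.camera("wrist"); s=bot.camera("side"); t=bot.camera("top")
for nm,px,z in [("coupon rear",(283,325),.024),("pad rear out",(441,270),.031),("pad rear in",(369,264),.02),("guide start",(309,280),.02),("guideR start",(211,281),.02),("stage corner",(196,230),0.008),("hinge end",(331,258),.034)]:
    print(nm,loc(ray(c,px,z,o)))
for px in [(309,271.5),(317.5,285.5)]: print("side rear",loc(ray(s,px,.024)))
for px in [(270+240/5,190+363/5),(270+333/5,190+381/5)]: print("top rear",loc(ray(t,px,.024)))
print("tcp",loc(o["ee_pos"]))
```

```text
coupon rear [-54.5   9.5]
pad rear out [-88.8  89.4]
pad rear in [-88.   55.2]
guide start [-79.   23.7]
guideR start [-78.4 -28.3]
stage corner [-103.3  -37.8]
hinge end [-96.1  35.3]
side rear [-54.7  19.3]
side rear [-54.2 -27.6]
top rear [-54.3  20.8]
top rear [-50.7 -21.8]
tcp [-77.2  34.3]
```

Call:
arm_command([
  [0, 0.0015, 0.012, 0],
  [0, 0.0015, 0.022, 0],
  [0, 0.0015, 0.03, 0],
  [0, 0.0015, 0.032, 0],
  [0, 0.0015, 0.032, 0],
])

```text
time: 4.2
ee_pos: [0.472, 0.0704, 0.0278]
tcp_rot: [-180.0, -0.0, 163.2]
wrist_force: [-0.5, -0.2, -0.0]
opening: 0.0551
grasp_force: 0.0
```

Call:
arm_command([
  [0, 0, 0.001, 0],
  [0, 0, 0.002, 0],
  [0, 0, 0.003, 0],
  [0, 0, 0.003, 0],
  [0, 0, 0.003, 0],
])

```text
time: 4.7
ee_pos: [0.4723, 0.0705, 0.0254]
tcp_rot: [180.0, 0.0, 163.2]
wrist_force: [0.4, 0.3, 0.1]
opening: 0.055
grasp_force: 0.0
```

Call:
arm_command([
  [0, 0, 0.001, 0],
  [0, 0, 0.002, 0],
  [0, 0, 0.003, 0],
  [0, 0, 0.003, 0],
  [0, 0, 0.003, 0],
])

```text
time: 5.2
ee_pos: [0.4724, 0.0705, 0.0225]
tcp_rot: [180.0, 0.0, 163.2]
wrist_force: [-0.1, 0.2, 3.0]
opening: 0.0549
grasp_force: 1.4
```

Call:
arm_command([
  [0, 0, 0.001, 0],
  [0, 0, 0.002, 0],
  [0, 0, 0.003, 0],
  [0, 0, 0.004, 0],
  [0, 0, 0.004, 0],
])

```text
time: 5.7
ee_pos: [0.4722, 0.0701, 0.0182]
tcp_rot: [-180.0, 0.0, 163.2]
wrist_force: [-0.8, -5.3, 5.4]
opening: 0.0552
grasp_force: 2.8
```

Call:
arm_command([
  [0, 0, 0.001, 0],
  [0, 0, 0.002, 0],
  [0, 0, 0.003, 0],
  [0, 0, 0.003, 0],
  [0, 0, 0.003, 0],
])

```text
time: 6.2
ee_pos: [0.4723, 0.07, 0.0155]
tcp_rot: [-180.0, 0.0, 163.2]
wrist_force: [-1.8, -6.0, 7.0]
opening: 0.0549
grasp_force: 3.6
```

Run:
```python
from h import *
o=bot.get_obs(); print(o["ee_pos"],o["wrist_force"],o["torque"])
w=bot.camera("wrist")["color"]; s=bot.camera("side")["color"]
a=cv2.resize(s[200:320,270:370],(400,480),interpolation=cv2.INTER_CUBIC)
b=cv2.resize(w[230:470,180:380],(400,480),interpolation=cv2.INTER_CUBIC)
cv2.imwrite("pics/c3.png",np.hstack([a,b]))
```

```text
[0.47226306 0.0700157  0.01549172] [-1.84122608 -6.03772295  7.01074507] [-1.03071813  0.36180787  0.03468153]
```

View pics/c3.png

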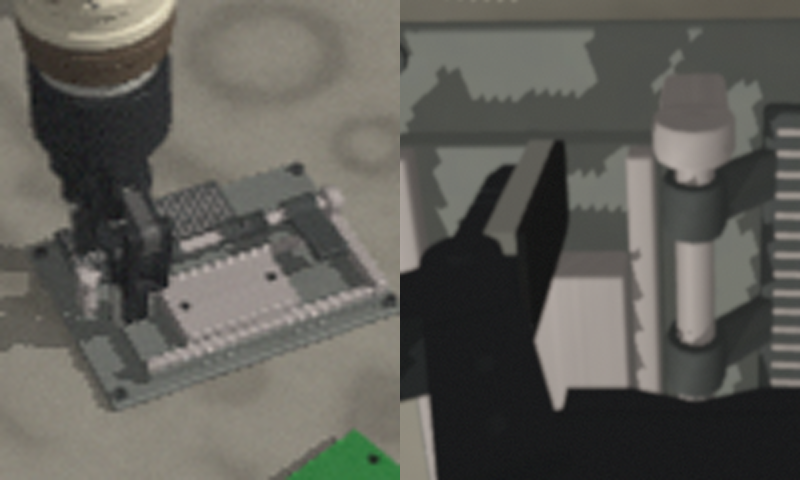

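The pushing finger is inside the channel behind the coupon, clear of the near guide. The pad is down and the jaw is up. I press slightly deeper, then push.

Call:
arm_command([
  [0, 0, 0.001, 0],
  [0, 0, 0.0015, 0],
  [0, 0, 0.0015, 0],
  [-0.003, 0, 0.0015, 0],
  [-0.006, 0, 0.0015, 0],
])

```text
time: 6.8
ee_pos: [0.4774, 0.0692, 0.0138]
tcp_rot: [179.9, -0.1, 163.3]
wrist_force: [-3.6, 1.1, 6.1]
opening: 0.0552
grasp_force: 2.9
```

Call:
arm_command([
  [-0.003, 0, 0, 0],
  [-0.006, 0, 0, 0],
  [-0.009, 0, 0, 0],
  [-0.012, 0, 0, 0],
  [-0.015, 0, 0, 0],
])

```text
time: 7.3
ee_pos: [0.4917, 0.0652, 0.0137]
tcp_rot: [179.9, -0.1, 163.3]
wrist_force: [-5.0, 2.3, 6.2]
opening: 0.0552
grasp_force: 3.5
```

Run:
```python
from h import *
o=bot.get_obs(); print(o["ee_pos"],o["wrist_force"],o["torque"])
w=bot.camera("wrist")["color"]; s=bot.camera("side")["color"]
a=cv2.resize(s[200:320,270:370],(400,480),interpolation=cv2.INTER_CUBIC)
b=cv2.resize(w[230:470,180:380],(400,480),interpolation=cv2.INTER_CUBIC)
cv2.imwrite("pics/c4.png",np.hstack([a,b]))
```

```text
[0.4916682  0.06517478 0.01371448] [-4.98501142  2.30886248  6.17838195] [0.54655745 1.11938106 0.08275109]
```

View pics/c4.png

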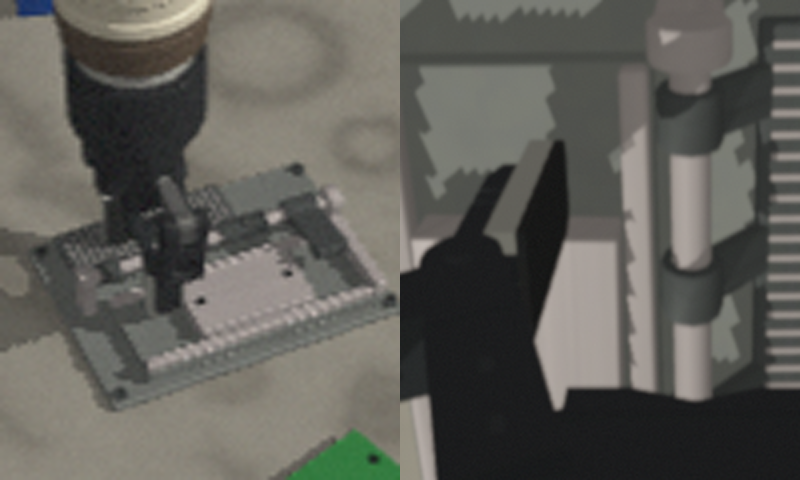

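The finger is now against the coupon and pushing it, with the jaw still up. I keep going.

Call:
arm_command([
  [-0.003, 0, 0, 0],
  [-0.006, 0, 0, 0],
  [-0.009, 0, 0, 0],
  [-0.012, 0, 0, 0],
  [-0.015, 0, 0, 0],
])

```text
time: 7.9
ee_pos: [0.506, 0.0609, 0.0137]
tcp_rot: [179.9, -0.1, 163.3]
wrist_force: [-4.8, 2.2, 6.0]
opening: 0.0548
grasp_force: 3.5
```

Call:
arm_command([
  [-0.003, 0, 0, 0],
  [-0.006, 0, 0, 0],
  [-0.009, 0, 0, 0],
  [-0.012, 0, 0, 0],
  [-0.014, 0, 0, 0],
])

```text
time: 8.4
ee_pos: [0.5195, 0.0568, 0.0137]
tcp_rot: [179.9, -0.1, 163.3]
wrist_force: [-5.8, 1.2, 6.6]
opening: 0.0551
grasp_force: 3.6
```

Call:
arm_command([
  [-0.001, 0, 0, 0],
  [-0.002, 0, 0, 0],
  [-0.003, 0, 0, 0],
  [-0.004, 0, 0, 0],
  [-0.004, 0, 0, 0],
])

```text
time: 8.9
ee_pos: [0.5233, 0.0556, 0.0137]
tcp_rot: [179.9, -0.1, 163.3]
wrist_force: [-4.4, 1.9, 6.2]
opening: 0.0548
grasp_force: 3.3
```

Call:
arm_command([
  [-0.0005, 0, 0, 0],
  [-0.001, 0, 0, 0],
  [-0.0015, 0, 0, 0],
  [-0.002, 0, 0, 0],
  [-0.002, 0, 0, 0],
])

```text
time: 9.4
ee_pos: [0.524, 0.0554, 0.0136]
tcp_rot: [179.9, -0.3, 163.3]
wrist_force: [-10.6, 3.3, 8.6]
opening: 0.0551
grasp_force: 6.7
```

Call:
arm_command([
  [-0.0005, 0, 0, 0],
  [-0.001, 0, 0, 0],
  [-0.0015, 0, 0, 0],
  [-0.002, 0, 0, 0],
  [-0.002, 0, 0, 0],
])

```text
time: 9.9
ee_pos: [0.5243, 0.0552, 0.0134]
tcp_rot: [179.9, -0.4, 163.3]
wrist_force: [-19.0, 6.2, 16.1]
opening: 0.0548
grasp_force: 11.3
```

The force rose sharply at local x of about -21 mm, the expected home position. I back off along x with the pad held, then check.

Call:
arm_command([
  [0.002, 0, 0, 0],
  [0.004, 0, 0, 0],
  [0.006, 0, 0, 0],
  [0.008, 0, 0, 0],
  [0.009, 0, 0, 0],
])

```text
time: 10.4
ee_pos: [0.5206, 0.0567, 0.0146]
tcp_rot: [179.9, 0.2, 163.2]
wrist_force: [5.0, -1.1, 5.1]
opening: 0.0547
grasp_force: 2.6
```

Run:
```python
from h import *
o=bot.get_obs(); print(o["ee_pos"],o["wrist_force"])
s=bot.camera("side")["color"]
cv2.imwrite("pics/c5.png",cv2.resize(s[200:320,270:400],(780,600),interpolation=cv2.INTER_CUBIC))
```

```text
[0.5205576  0.05671445 0.0146176 ] [ 4.96955363 -1.11666657  5.14075139]
```

View pics/c5.png

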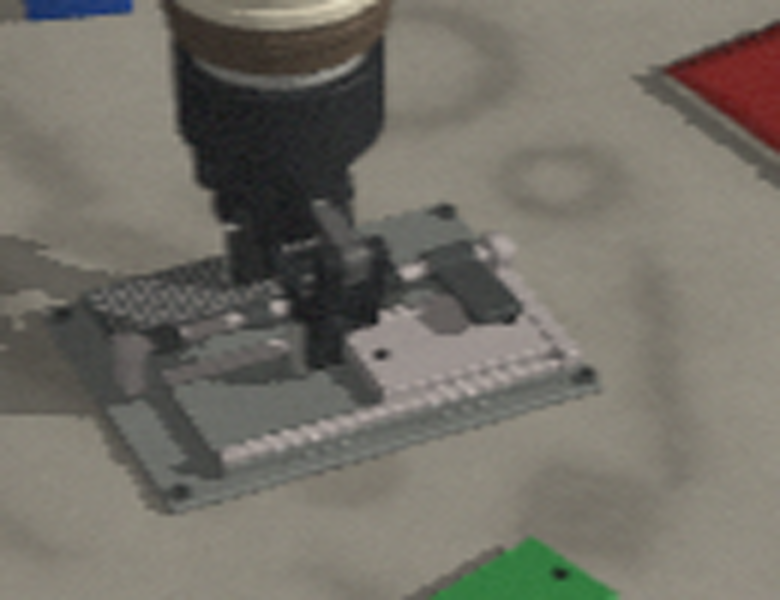

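The coupon is under the raised jaw with its front at the stop, around (560,350), and the finger is clear of its rear. I lift off.

Call:
arm_command([
  [0, 0, -0.003, 0],
  [0, 0, -0.006, 0],
  [0, 0, -0.009, 0],
  [0, 0, -0.014, 0],
  [0, 0, -0.025, 0],
])

```text
time: 10.95
ee_pos: [0.5183, 0.0562, 0.0383]
tcp_rot: [-179.9, -0.1, 163.2]
wrist_force: [0.6, 0.7, 1.0]
opening: 0.0549
grasp_force: 0.0
```

Call:
arm_command([
  [0, 0, -0.03, 0],
  [0, 0, -0.07, 0],
  [0, 0, -0.11, 0],
  [0, 0, -0.14, 0],
  [0, 0, -0.14, 0],
])

```text
time: 11.45
ee_pos: [0.5207, 0.0565, 0.1841]
tcp_rot: [179.8, 0.4, 163.2]
wrist_force: [0.1, -0.6, -0.4]
opening: 0.0547
grasp_force: 0.0
```

Call:
arm_command([
  [0.03, 0, -0.02, 0],
  [0.06, 0, -0.04, 0],
  [0.08, 0, -0.05, 0],
  [0.08, 0, -0.05, 0],
  [0.08, 0, -0.05, 0],
])

```text
time: 11.95
ee_pos: [0.4427, 0.0795, 0.2288]
tcp_rot: [180.0, 0.0, 163.3]
wrist_force: [-0.5, -0.8, 0.3]
opening: 0.055
grasp_force: 0.0
```

Run:
```python
from h import *
o=bot.get_obs(); print(o["ee_pos"],o["wrist_force"])
s=bot.camera("side")["color"]; c=bot.camera("wrist")
p=np.array([.5328,.0138]);th=np.radians(-16.69)
for d in bot.mark_of("wrist","coupon")[:3]:
    q=ray(c,d["location"],.014,o); print(d["location"],(R.from_euler('z',-th).as_matrix()[:2,:2]@(q[:2]-p)*1000).round(1))
a=cv2.resize(s[200:320,270:400],(780,600),interpolation=cv2.INTER_CUBIC)
cv2.imwrite("pics/c6.png",a)
```

```text
[0.44266204 0.07948278 0.22882056] [-0.45103784 -0.81682807  0.33068559]
[166.2, 288.9] [ -20.8 -136.7]
[290.3, 325.5] [23.7 -5. ]
[164.1, 165.2] [-150.9 -121.1]
```

View pics/c6.png

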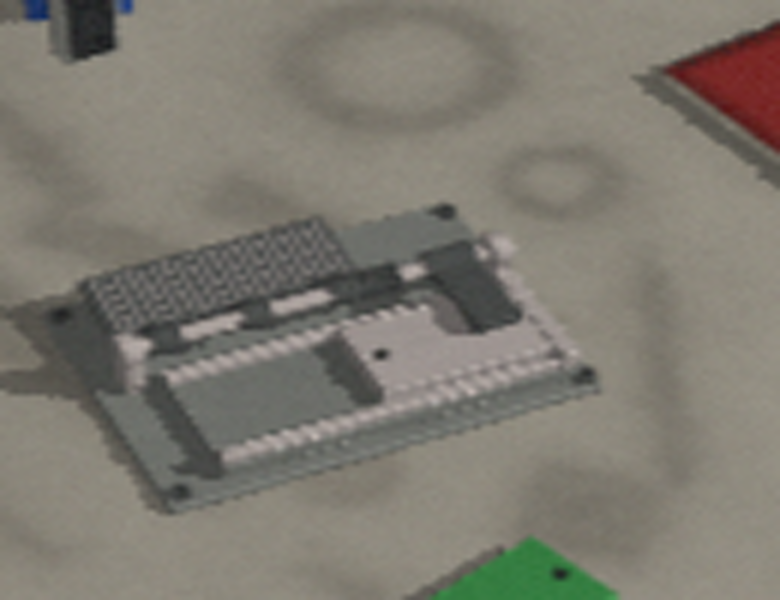

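The coupon is home, measured at local x of about 24 mm with its front at the stop (565,350). The jaw rests on it at (490,310), the pad is up, and the gripper is clear.

```bash
python3 -c "
from workcell import bot
print(bot.job_done())"
```

```text
the job is handed in; nothing more can be done
None
```

The coupon is home against the end stop with the released jaw resting on it, the arm is clear, and the job is handed in; the judge returned no verdict.

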